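# Find the loose terminal bolt and hold its cap open

### The arm

A 6-joint arm with a two-finger parallel gripper is mounted at the origin on a cart in front of the work surface, level with it; the furniture and walls round the work are solid. World frame = base frame: x ahead of the robot, y to its left, z up, the work surface at z = 0. Lengths are in mm, angles in rad, forces in N, time in s.
With the tool pointing down it reaches from about 275 to 850 mm from the base axis. Payload 5.2 kg.
Tool frame: the origin (TCP) lies midway between the tips of the shut fingers; the grasp point (between the pads) lies 19 mm behind it; z points along the fingers, y is the line along which they close (so a half turn about z gives the same grasp; the last joint's range is limited). The gripper opens to 85 mm and grips with 20 to 120 N. Pads are 22 mm wide; open, the fingers measure 114 mm over their backs; the gripper's body (76 mm by 85 mm) begins 54 mm behind the grasp point. The pads swing forward as they close: fully open they stand 13 mm farther back than shut.
Start: joints at [-1.364, 0.259, 1.535, -0, 1.348, -0.203], TCP at [219.155, -504.456, 231.31] pointing down, gripper open.
Joint ranges: [-3.14, 3.14], [-0.91, 2.08], [0.19, 2.58], [-1.22, 4.36], [0.22, 2.71], [-3.12, 3.12]. Speed limits (rad/s): [2.57, 2.57, 3.14, 3.14, 3.14, 3.14].

### API

Orientations are given as a unit quaternion [w, x, y, z].
In Python, from bench import robot, eyes gives the robot as it stands.
- The arm moves only by the tool step_arm, never from a script. Its argument "plan" is a list that holds one entry, the list of rows, each a list of 7 numbers: the shift along the tool's x, y, z normalised to -1 to 1, where 1 is 1 m, then the turn, a rotation vector about the tool's x, y, z normalised to -1 to 1, where 1 is 45 degrees, then the gripper's target within -1 to 1 (shut at 1, half-way at 0, fully open at -1). In form: [[[x, y, z, ax, ay, az, grip], ...]]. A call has 1 to 8 rows; each row shifts and turns the commanded pose from where the row before left it, along the tool's axes as they then stand; what a row does not reach is not made up. A row lasts 1/12 s, in which the tool goes at most 41.7 mm and 7.16 degrees, less where a joint would pass 70% of its speed; a pose out of reach is approached as far as the arm can. A call with a number of a shift or a turn outside -1 to 1 is refused whole. A call with a gripper value outside its range is refused whole. The fingers move at their own pace and stop on an object; the grip force is fixed at half the most. Time passes only in rows, so rows that do not move let the fingers close. It gives the time, the measured TCP pose, the force, the opening and the grip force at its end, in the units of the state.
- robot.get_state(): the state, without advancing time (a new reading comes with each control period).
- eyes.read_camera(name): name is "side" or "top" or "wrist"; returns the picture (384x512x3 uint8, red, green, blue); there is no depth.
- eyes.camera_info(name): a dict with "fx", "fy", "cx", "cy" (pixels), "k1" (the pictures are not rectified: a ray, as slopes to the right and down, at radius r is drawn at 1 + k1 r^2 times it, then the intrinsics apply), "position" and "rotation" of the camera in the world. Camera axes: x right, y down, z forward; pixel columns grow to the right and rows downward; lengths in mm; the calibration is good to about 2 mm. A picture is of the moment at which its call begins: read the wrist's pose just before it. camera_info takes no time and is no camera call; for the wrist camera it gives the pose at the moment of the call.
- robot.close_job(): hands the job in; it is judged then, once.
The state is a dict: "time": time; "joint_positions": joint angles; "qvel": joint speeds; "joint_efforts": joint torques, N m; "position": TCP position; "tcp_rot": TCP orientation; "wrist_force": force on the tool from outside, world axes, zero at the start; "ft_torque": the same for the moment, N m; "grip_width": opening from 0.0 (shut) to 1.0 (fully open); "finger_force": force on a finger pad.
Only numpy, scipy, OpenCV 4.12 (cv2) and the standard library are available. Lean on these libraries where they do the work, as an engineer would, in place of code of your own. Each camera call takes 0.05 s, during which the arm holds its last target. There are 200 camera calls.

### The job

One of the three terminal bolts on the rail is loose and gives when pushed down. With the fingertips, tap the three bolt heads from above, firmly enough that a loose one gives, in order from the left end of the row to the right as seen from the robot, all three; then lift the orange cap of the loose bolt (it has a tab in front to grip) to 60 degrees or more and finish while holding it open there, without letting go. Keep the other two caps shut and do not disturb the screwdriver, the blue relay and the green terminal block lying nearby.

Things in the scene. Friction and masses are not known exactly. Their poses are not given: they have to be found in the camera images.
- rail: Fixed grey mounting plate, 110 mm (x) x 252 mm (y) x 5 mm, with a steel rail along its y axis that carries the three terminals; top of the rail 12.5 mm above the bench. Origin at the centre of its underside, on the bench. Its y axis runs along the row towards the left end as seen from the robot, its x axis points away from the robot to the hinge side; it may be turned up to about 20 degrees.
- bolt_a: Steel hex bolt head of terminal a, 18 mm wide, 24 mm flange, standing 12 mm proud of the shut cap through its 27 mm hole. Origin: centre of its flat top, 68.5 mm above the bench. The terminals' order varies; bolts look alike and are 70 mm apart. One is loose: pushed down it gives 5 mm on a soft spring (1 N to start, 3.5 N fully down) and springs back; the tight two do not give.
- cap_a: Orange cap of terminal a: plate 70 (x) x 52 (y) x 4 mm, hinged at its far edge along y. Origin on the hinge axis, 54.5 mm above the bench, 34 mm beyond the bolt. Shut, z is up and x points away from the robot; the tilt of z is the opening (0 to 1.6 rad; the tab swings up and away). Spring and weight (about 50 g) shut it when not held: about 0.6 N at the tab.
- tab_a (a point): Centre of the round lift tab of cap a: upright orange disc, 22 mm diameter, 10 mm thick along the cap's y (grasp across that), on an 8 mm wide stem, 30 mm in front of the plate's front edge. From the hinge in the cap's frame: x -100 mm, z +8 mm. Shut, it is 62.5 mm above the bench, free below and beside. It may pivot between the fingers as the cap opens.
- bolt_b: Steel hex bolt head of terminal b, 18 mm wide, 24 mm flange, standing 12 mm proud of the shut cap through its 27 mm hole. Origin: centre of its flat top, 68.5 mm above the bench. The terminals' order varies; bolts look alike and are 70 mm apart. One is loose: pushed down it gives 5 mm on a soft spring (1 N to start, 3.5 N fully down) and springs back; the tight two do not give.
- cap_b: Orange cap of terminal b: plate 70 (x) x 52 (y) x 4 mm, hinged at its far edge along y. Origin on the hinge axis, 54.5 mm above the bench, 34 mm beyond the bolt. Shut, z is up and x points away from the robot; the tilt of z is the opening (0 to 1.6 rad; the tab swings up and away). Spring and weight (about 50 g) shut it when not held: about 0.6 N at the tab.
- tab_b (a point): Centre of the round lift tab of cap b: upright orange disc, 22 mm diameter, 10 mm thick along the cap's y (grasp across that), on an 8 mm wide stem, 30 mm in front of the plate's front edge. From the hinge in the cap's frame: x -100 mm, z +8 mm. Shut, it is 62.5 mm above the bench, free below and beside. It may pivot between the fingers as the cap opens.
- bolt_c: Steel hex bolt head of terminal c, 18 mm wide, 24 mm flange, standing 12 mm proud of the shut cap through its 27 mm hole. Origin: centre of its flat top, 68.5 mm above the bench. The terminals' order varies; bolts look alike and are 70 mm apart. One is loose: pushed down it gives 5 mm on a soft spring (1 N to start, 3.5 N fully down) and springs back; the tight two do not give.
- cap_c: Orange cap of terminal c: plate 70 (x) x 52 (y) x 4 mm, hinged at its far edge along y. Origin on the hinge axis, 54.5 mm above the bench, 34 mm beyond the bolt. Shut, z is up and x points away from the robot; the tilt of z is the opening (0 to 1.6 rad; the tab swings up and away). Spring and weight (about 50 g) shut it when not held: about 0.6 N at the tab.
- tab_c (a point): Centre of the round lift tab of cap c: upright orange disc, 22 mm diameter, 10 mm thick along the cap's y (grasp across that), on an 8 mm wide stem, 30 mm in front of the plate's front edge. From the hinge in the cap's frame: x -100 mm, z +8 mm. Shut, it is 62.5 mm above the bench, free below and beside. It may pivot between the fingers as the cap opens.
- driver1_mid (a point): Centre (half-way up) of a red-handled screwdriver, 17 x 150 x 17 mm, lying flat, loose on the bench near the row; to be left alone.
- relay_mid (a point): Centre (half-way up) of a small blue relay, 12 x 28 x 15 mm, loose on the bench near the row; to be left alone.
- terminal_block_mid (a point): Centre (half-way up) of a small green screw terminal block, 22 x 36 x 17 mm, loose on the bench near the row; to be left alone.

How it is judged:
By the outcome, as a careful person would: the job done as asked, in the order asked, and still so for the second after the job is handed in, while the arm keeps its last pose, push and grip.
It also fails if it takes over 45 s, if anything falls off the work surface, if the arm or the gripper's body presses on something with over 40 N, if the wrist force passes 120 N, or if a joint passes its speed limit or range.

## Working session

There is one attempt and no reset: what is moved stays moved. The work goes in short steps, Python scripts to look and compute and a tool call to move; the robot and the scene stay as the last step left them, time stands still between calls to the robot, and variables do not carry over. Pictures are saved under pics/ and viewed, at most 10 in all, crops included, and the job is handed in when it is done.

Besides the shell and the picture viewer there is one more tool, called after "Call:" by a JSON object that holds its "api" and its "payload". step_arm: Moves the arm, as the interface text tells. Scaled input: -1 to 1 covers 1 m each way for a shift and 45 degrees each way for a turn. Its arguments: {"type":"object","properties":{"plan":{"type":"array","items":{"type":"array","items":{"type":"array","items":{"type":"number","minimum":-1,"maximum":1}}}}},"required":["plan"]}

```bash
mkdir -p pics; ls; python3 - <<'E'
from bench import robot, eyes
import cv2,numpy as np
print(robot.get_state())
for n in("top","side"):
    print(n,eyes.camera_info(n)); im=eyes.read_camera(n); cv2.imwrite(f"pics/{n}0.png",im[:,:,::-1])
a=[cv2.imread(f"pics/{n}0.png") for n in("top","side")]
E
```

```text
pics
{'time': 0.0, 'joint_positions': array([-1.36377398e+00,  2.59356055e-01,  1.53611762e+00, -1.06957941e-05,
        1.34799113e+00, -2.02793478e-01]), 'qvel': array([ 0.00015791,  0.00070559,  0.00029664, -0.00135925,  0.0009192 ,
       -0.00127453]), 'joint_efforts': array([-4.49713061e-04, -4.46035659e+01, -2.90564811e+01, -5.81491040e-04,
        1.18303570e-02,  1.17673647e-06]), 'position': array([ 219.04990918, -503.90629071,  230.4538095 ]), 'tcp_rot': array([-9.36059451e-04,  9.79079056e-01,  2.03478072e-01, -7.19384704e-06]), 'wrist_force': array([-0.64479845, -0.42687638, -0.05027706]), 'ft_torque': array([-0.03523496,  0.00431496,  0.02582853]), 'finger_force': 0.0, 'grip_width': 0.9971160070693059}
top {'fx': 479.92318228688674, 'fy': 479.92318228688674, 'cx': 260.67823818953093, 'cy': 190.16534228823332, 'k1': 0.0005827495872633131, 'position': array([ 424.68921769, -181.56586509,  931.51494661]), 'rotation': array([ 0.06587505, -0.69886994,  0.71039643, -0.05077592])}
side {'fx': 422.9758705589002, 'fy': 422.9758705589002, 'cx': 254.24360754584453, 'cy': 185.26458358286644, 'k1': -0.03978617579630051, 'position': array([236.22559677, 491.0006564 , 491.93077415]), 'rotation': array([ 0.12274122, -0.18616861,  0.84430836, -0.48725685])}
```

View pics/top0.png

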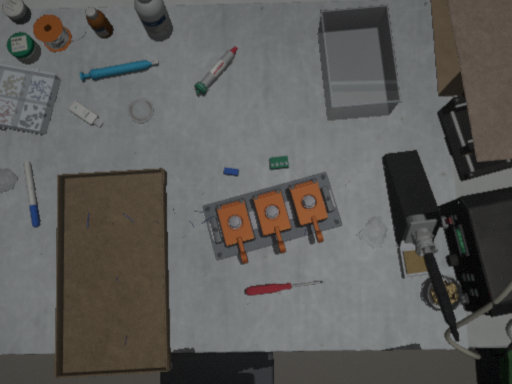

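View pics/side0.png

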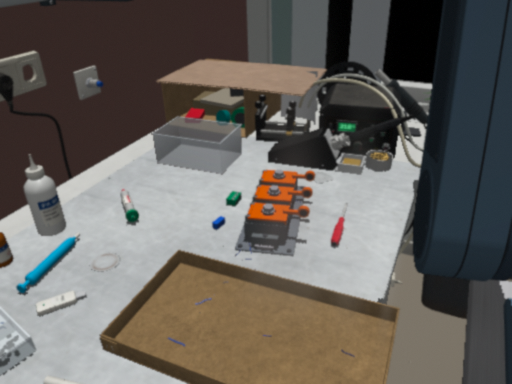

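Top view: bolts at about (236,222), (271,213), (309,202), with tabs below at (242,257), (282,246), (320,238). The driver is near (265,289), and the relay (231,171) and block (279,162) are on the hinge side. The side view shows all caps shut.

```bash
cat > h.py <<'E'
import cv2,numpy as np
from scipy.spatial.transform import Rotation as R
def rot(q): return R.from_quat(np.r_[q[1:],q[0]])
def cast(info,uv,z):
    uv=np.atleast_2d(np.asarray(uv,float))
    d=(uv-[info['cx'],info['cy']])/[info['fx'],info['fy']]
    s=d.copy()
    for _ in range(10): s=d/(1+info['k1']*(s**2).sum(1,keepdims=True))
    w=rot(info['rotation']).apply(np.c_[s,np.ones(len(s))])
    return info['position']+w*((z-info['position'][2])/w[:,2:])
def proj(info,P):
    p=rot(info['rotation']).inv().apply(np.atleast_2d(P)-info['position'])
    s=p[:,:2]/p[:,2:]; s=s*(1+info['k1']*(s**2).sum(1,keepdims=True))
    return s*[info['fx'],info['fy']]+[info['cx'],info['cy']]
def orange(im):
    h=cv2.cvtColor(im,cv2.COLOR_RGB2HSV)
    return cv2.inRange(h,(4,140,80),(20,255,255))
E
python3 - <<'E'
from h import *
from bench import eyes
im=cv2.imread("pics/top0.png")[:,:,::-1].copy(); I=eyes.camera_info("top")
m=orange(im); m[:150]=0
cs,hi=cv2.findContours(m,cv2.RETR_CCOMP,cv2.CHAIN_APPROX_NONE)
for i,c in enumerate(cs):
    A=cv2.contourArea(c)
    if A<60: continue
    M=cv2.moments(c);uv=[M['m10']/M['m00'],M['m01']/M['m00']]
    print('hole' if hi[0][i][3]>=0 else 'blob',A,np.round(uv,1),cast(I,uv,60 if hi[0][i][3]>=0 else 56)[0].round(1),cv2.minAreaRect(c))
    if hi[0][i][3]<0:
        p=c[:,0].astype(float); low=p[p[:,1]>p[:,1].max()-7]
        print('  low',low.mean(0),cast(I,low.mean(0),63)[0].round(1))
print(eyes.camera_info("wrist"))
h=cv2.cvtColor(im,cv2.COLOR_RGB2HSV)
for n,a,b in(("red",(170,120,60),(180,255,255)),("red2",(0,150,80),(3,255,255)),("blue",(105,150,60),(125,255,255)),("green",(60,100,40),(90,255,255))):
    k=cv2.inRange(h,a,b); k[:150]=0;k[:,:190]=0;k[:,350:]=0;ys,xs=np.nonzero(k)
    if len(xs): print(n,len(xs),cast(I,[[xs.min(),ys.min()],[xs.max(),ys.max()],[xs.mean(),ys.mean()]],10).round(0)[:,:2].tolist())
E
```

```text
blob 1109.0 [235.3 224.9] [ 507.2 -116.4   56. ] ((237.31329345703125, 232.54981994628906), (60.872802734375, 28.278474807739258), 75.0685806274414)
  low [243.8 259.2] [ 444.7 -131.9   63. ]
hole 196.0 [234.8 221.9] [ 512.4 -115.8   60. ] ((235.00003051757812, 222.00003051757812), (15.55634880065918, 15.55634880065918), 45.0)
blob 1094.5 [272.1 214.6] [ 525.1 -184.1   56. ] ((274.2075500488281, 222.22640991210938), (60.71335983276367, 28.02155113220215), 74.05460357666016)
  low [281.8125 248.375 ] [ 462.9 -200.5   63. ]
hole 189.0 [271.6 211.6] [ 530.  -183.2   60. ] ((271.5, 212.0), (15.0, 16.0), 0.0)
blob 1097.0 [308.8 204.3] [ 542.8 -252.    56. ] ((311.07037353515625, 211.81277465820312), (60.47999954223633, 28.319995880126953), 73.73979187011719)
  low [319.6        238.06666667] [ 480.3 -268.8   63. ]
hole 191.0 [308.5 201.5] [ 547.5 -251.2   60. ] ((308.0, 201.5), (16.0, 15.0), -0.0)
{'fx': 265.1748256805669, 'fy': 265.1748256805669, 'cx': 252.95655177823448, 'cy': 193.3504604532535, 'k1': -0.06256692930766912, 'position': array([ 286.92600925, -475.18109995,  373.49728821]), 'rotation': array([ 0.12104398,  0.82733833, -0.54263597, -0.08003649])}
red 304 [[399.0, -133.0], [380.0, -215.0], [391.0, -171.0]]
blue 61 [[622.0, -93.0], [611.0, -117.0], [617.0, -105.0]]
green 125 [[646.0, -182.0], [622.0, -215.0], [635.0, -199.0]]
```

Call:
{"api": "step_arm", "payload": {"plan": [[[0.01,-0.036,0,0,0,0.1,1],[0.01,-0.036,0,0,0,0.1,1],[0.014,-0.036,0,0,0,0,1],[0.014,-0.036,0,0,0,0,1],[0.02,-0.034,0,0,0,0,1],[0.024,-0.03,0,0,0,0,1],[0.024,-0.03,0,0,0,0,1],[0.024,-0.03,0,0,0,0,1]]]}}

```text
time: 0.77
position: [278.9, -208.5, 231.2]
tcp_rot: [-0.0, 0.992, 0.125, 0.0]
wrist_force: [0.0, 0.1, -0.4]
grip_width: 0.005
finger_force: 0.0
```

Call:
{"api": "step_arm", "payload": {"plan": [[[0.031,-0.004,0.008,0,0,0,1],[0.031,-0.004,0.01,0,0,0,1],[0.031,-0.004,0.02,0,0,0,1],[0.031,-0.004,0.02,0,0,0,1],[0.031,-0.004,0.02,0,0,0,1],[0.031,-0.004,0.02,0,0,0,1],[0.031,-0.004,0.02,0,0,0,1],[0.031,-0.004,0.02,0,0,0,1]]]}}

```text
time: 1.43
position: [512.1, -116.3, 91.9]
tcp_rot: [-0.0, 0.992, 0.126, -0.0]
wrist_force: [0.9, -1.1, 1.2]
grip_width: 0.002
finger_force: 0.0
```

```bash
python3 - <<'E'
from h import *
from bench import robot,eyes
print(robot.get_state()['position'])
a=[eyes.read_camera(n) for n in("wrist","side")]
s=a[1][140:270,200:360]; s=cv2.resize(s,(512,384),interpolation=cv2.INTER_CUBIC)
cv2.imwrite("pics/w1.png",cv2.resize(np.vstack([a[0],s])[:,:,::-1],(400,600)))
E
```

```text
[ 512.07428646 -116.26045501   91.86367053]
```

View pics/w1.png

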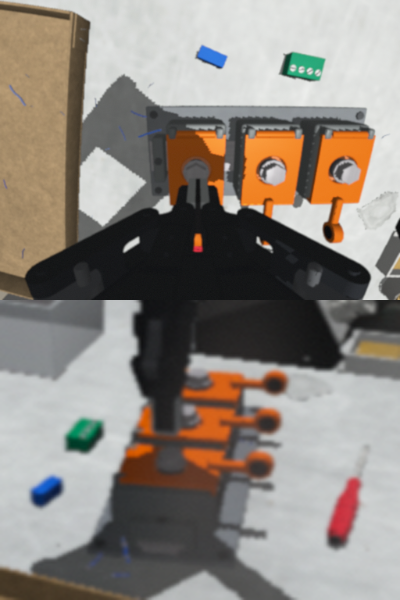

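The fingertips (wrist, about (197,190)) sit over the left bolt, and the other two bolts are in line to the right. I'll start tapping.

Call:
{"api": "step_arm", "payload": {"plan": [[[0,0,0.011,0,0,0,1],[0,0,0.01,0,0,0,1],[0,0,0.002,0,0,0,1],[0,0,0.001,0,0,0,1],[0,0,0.001,0,0,0,1],[0,0,0,0,0,0,1]]]}}

```text
time: 2.03
position: [511.0, -117.8, 68.9]
tcp_rot: [0.0, 0.992, 0.126, 0.0]
wrist_force: [0.1, 0.8, 0.3]
grip_width: -0.002
finger_force: 0.0
```

Call:
{"api": "step_arm", "payload": {"plan": [[[0,0,0.001,0,0,0,1],[0,0,0.001,0,0,0,1],[0,0,0,0,0,0,1]]]}}

```text
time: 2.28
position: [511.3, -117.9, 68.5]
tcp_rot: [0.001, 0.992, 0.126, 0.001]
wrist_force: [-4.6, 1.1, 13.3]
grip_width: 0.002
finger_force: 6.7
```

Call:
{"api": "step_arm", "payload": {"plan": [[[0,0,-0.01,0,0,0,1],[0,0,-0.013,0,0,0,1],[0.001,0.034,0,0,0,0,1],[0.001,0.035,0,0,0,0,1],[0,0,0,0,0,0,1]]]}}

```text
time: 2.7
position: [533.2, -189.8, 91.3]
tcp_rot: [0.003, 0.992, 0.125, 0.003]
wrist_force: [1.0, -0.9, 0.3]
grip_width: -0.001
finger_force: 0.0
```

Call:
{"api": "step_arm", "payload": {"plan": [[[0,0,0.01,0,0,0,1],[0,0,0.009,0,0,0,1],[0,0,0.001,0,0,0,1],[0,0,0.001,0,0,0,1],[0,0,0.001,0,0,0,1],[0,0,0,0,0,0,1]]]}}

```text
time: 3.2
position: [529.8, -183.3, 68.6]
tcp_rot: [0.001, 0.992, 0.127, -0.0]
wrist_force: [-4.5, -1.8, 14.9]
grip_width: -0.001
finger_force: 7.3
```

The middle bolt is tight too. Next is the right bolt.

Call:
{"api": "step_arm", "payload": {"plan": [[[0,0,-0.01,0,0,0,1],[0,0,-0.012,0,0,0,1],[0,0.035,0,0,0,0,1],[0,0.035,0,0,0,0,1],[0,0,0,0,0,0,1],[0,0,0,0,0,0,1]]]}}

```text
time: 3.7
position: [547.5, -251.9, 88.6]
tcp_rot: [-0.0, 0.992, 0.125, -0.0]
wrist_force: [-0.5, -0.5, -0.9]
grip_width: -0.0
finger_force: 0.0
```

Call:
{"api": "step_arm", "payload": {"plan": [[[0,0,0.01,0,0,0,1],[0,0,0.009,0,0,0,1],[0,0,0.001,0,0,0,1],[0,0,0.001,0,0,0,1],[0,0,0.001,0,0,0,1],[0,0,0,0,0,0,1]]]}}

```text
time: 4.2
position: [547.6, -250.8, 67.2]
tcp_rot: [-0.0, 0.992, 0.126, -0.0]
wrist_force: [0.1, -0.2, 0.5]
grip_width: 0.003
finger_force: 0.7
```

It gives below 68.5 mm. I'll press it further.

Call:
{"api": "step_arm", "payload": {"plan": [[[0,0,0.001,0,0,0,1],[0,0,0.001,0,0,0,1],[0,0,0.001,0,0,0,1],[0,0,0,0,0,0,1]]]}}

```text
time: 4.53
position: [547.9, -251.3, 64.4]
tcp_rot: [-0.0, 0.992, 0.126, 0.0]
wrist_force: [0.1, 2.5, 3.2]
grip_width: -0.003
finger_force: 1.3
```

Call:
{"api": "step_arm", "payload": {"plan": [[[0,0,0.001,0,0,0,1],[0,0,0,0,0,0,1],[0,0,-0.02,0,0,0,1],[0,0,-0.03,0,0,0,0],[-0.03,0,-0.01,0,0,0,0],[-0.036,0,0,0,0,0,0],[0,0,0,0,0,0,0],[0,0,0,0,0,0,0]]]}}

```text
time: 5.2
position: [482.5, -268.6, 123.4]
tcp_rot: [0.0, 0.992, 0.125, -0.0]
wrist_force: [0.9, 0.4, 0.7]
grip_width: 0.498
finger_force: 0.0
```

```bash
python3 - <<'E'
from h import *
from bench import robot,eyes
s=robot.get_state(); I=eyes.camera_info("wrist")
a=eyes.read_camera("wrist")
print(s['position'],s['grip_width'],proj(I,[[483.6,-267.6,62.5],s['position']-[0,0,0]]))
cv2.imwrite("pics/w2.png",a[:,:,::-1])
E
```

```text
[ 482.47826579 -268.59698433  123.4022511 ] 0.4975585089548776 [[251.61388977 206.64682642]
 [252.35865458 242.94645806]]
```

View pics/w2.png

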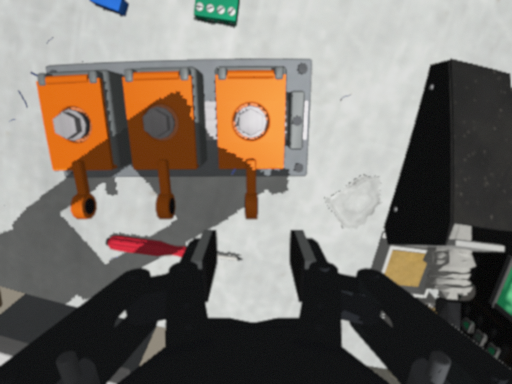

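The tab shows at (251,206), exactly where I predicted, midway between the open fingers. I'll descend and grip.

Call:
{"api": "step_arm", "payload": {"plan": [[[0.001,0,0.03,0,0,0,0],[0,0,0.03,0,0,0,0],[0,0,0.02,0,0,0,0],[0,0,0,0,0,0,1],[0,0,0,0,0,0,1],[0,0,0,0,0,0,1],[0,0,0,0,0,0,1],[0,0,0,0,0,0,1]]]}}

```text
time: 5.92
position: [485.3, -266.4, 44.2]
tcp_rot: [-0.001, 0.992, 0.126, 0.0]
wrist_force: [0.0, 4.9, -3.1]
grip_width: 0.101
finger_force: 60.0
```

Call:
{"api": "step_arm", "payload": {"plan": [[[0.001,0,-0.0086,0,0,0,1],[0.002,0,-0.0086,0,0,0,1],[0.0026,0,-0.0084,0,0,0,1],[0.0033,0,-0.0081,0,0,0,1],[0,0,0,0,0,0,1]]]}}

```text
time: 6.33
position: [494.2, -264.0, 79.0]
tcp_rot: [-0.001, 0.992, 0.126, 0.0]
wrist_force: [0.3, 5.6, -5.7]
grip_width: 0.106
finger_force: 58.9
```

```bash
python3 - <<'E'
from h import *
from bench import robot,eyes
s=robot.get_state(); print(s['position'],s['wrist_force'],s['ft_torque'],s['grip_width'])
a=[eyes.read_camera(n) for n in("wrist","side")]
v=cv2.resize(a[1][120:270,200:400],(512,384),interpolation=cv2.INTER_CUBIC)
cv2.imwrite("pics/w3.png",cv2.resize(np.vstack([a[0],v])[:,:,::-1],(400,600)))
E
```

```text
[ 494.18233463 -264.04949267   78.97609029] [ 0.2664819   5.61159329 -5.67876556] [0.66381345 0.15288651 0.04495334] 0.10641833116363975
```

View pics/w3.png

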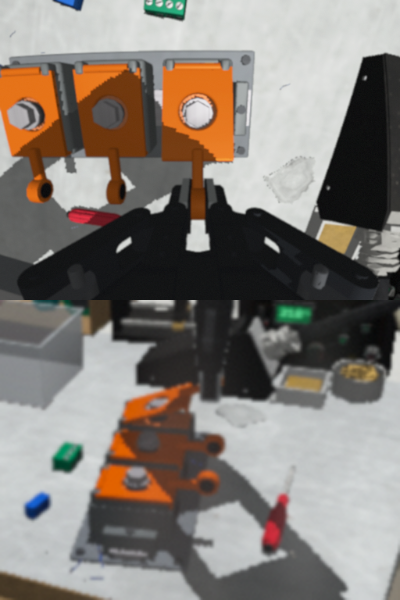

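The side view shows the right cap tilted up in the grip, with the other two shut. I'll continue along the arc.

Call:
{"api": "step_arm", "payload": {"plan": [[[0.004,0,-0.0078,0,0,0,1],[0.0046,0,-0.0074,0,0,0,1],[0.0053,0,-0.007,0,0,0,1],[0.0058,0,-0.0065,0,0,0,1],[0.0064,0,-0.006,0,0,0,1],[0.0069,0,-0.0053,0,0,0,1],[0,0,0,0,0,0,1]]]}}

```text
time: 7.02
position: [525.8, -255.9, 118.3]
tcp_rot: [-0.001, 0.992, 0.126, -0.001]
wrist_force: [-2.8, 5.3, -5.0]
grip_width: 0.102
finger_force: 59.3
```

Call:
{"api": "step_arm", "payload": {"plan": [[[0.0074,0,-0.0047,0,0,0,1],[0.0077,0,-0.0042,0,0,0,1],[0.008,0,-0.0034,0,0,0,1],[0.0083,0,-0.0027,0,0,0,1],[0,0,0,0,0,0,1],[0,0,0,0,0,0,1]]]}}

```text
time: 7.52
position: [555.2, -248.2, 132.8]
tcp_rot: [-0.001, 0.992, 0.126, -0.001]
wrist_force: [-3.2, 5.8, -4.5]
grip_width: 0.104
finger_force: 59.4
```

```bash
python3 - <<'E'
from h import *
from bench import robot,eyes
s=robot.get_state(); print(s['position'],s['wrist_force'],s['grip_width'],s['finger_force'])
g=s['position']+[0,0,19]; y=np.array([.9686,.2487])
h=np.array([547.5,-251.2])+34*y; r=(g[:2]-h)@y; z=g[2]-54.5
print(r,z,np.hypot(r,z),np.degrees(np.arctan2(z,-r)-np.arctan2(8,100)))
a=[eyes.read_camera(n) for n in("wrist","side")]
v=cv2.resize(a[1][120:270,200:400],(512,384),interpolation=cv2.INTER_CUBIC)
cv2.imwrite("pics/w4.png",cv2.resize(np.vstack([a[0],v])[:,:,::-1],(400,600)))
E
```

```text
[ 555.2145703  -248.19063529  132.77124408] [-3.22918494  5.83657714 -4.50190511] 0.10368140182518092 59.416269063949585
-25.78051830210984 97.27124408133312 100.62966783735155 70.58184907478979
```

View pics/w4.png

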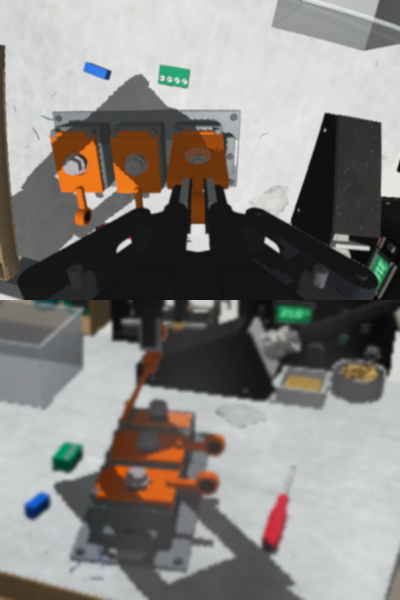

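The side view shows the right cap steeply open at about 70° with its tab in the fingers and its bolt exposed. The other two caps are shut and the loose parts have not moved, so I'll hand in.

```bash
python3 -c "
from bench import robot; print(robot.close_job())"
```

```text
the job is handed in; nothing more can be done
None
```

I tapped all three bolts from left to right; the right-hand one was loose, and I handed the job in with its cap held open at about 70° (worked out from the arm's position), the other two caps shut and the loose parts untouched.

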